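# Seat the taper plug in the diverter valve and rock it

### The arm

A 6-joint arm with a two-finger parallel gripper is mounted at the origin on a cart in front of the work surface, level with it; the furniture and walls round the work are solid. World frame = base frame: x ahead of the robot, y to its left, z up, the work surface at z = 0. Lengths are in mm, angles in rad, forces in N, time in s.
With the tool pointing down it reaches from about 300 to 775 mm from the base axis. Payload 14.6 kg.
Tool frame: the origin (TCP) lies between the finger pads, 19 mm behind the fingertips; this is the grasp point; z points along the fingers, y is the line along which they close (so a half turn about z gives the same grasp; the last joint's range is limited). The gripper opens to 94 mm and grips with 3 to 60 N. Pads are 16 mm wide; open, the fingers measure 119 mm over their backs; the gripper's body (75 mm by 177 mm) begins 78 mm behind the grasp point.
Start: joints at [-1.341, 0.3, 1.521, -0, 1.321, -0.067], TCP at [160.847, -525.945, 224.246] pointing down, gripper open.
Joint ranges: [-3.03, 3.03], [-0.79, 2.21], [0.23, 2.52], [-1.04, 4.18], [0, 3.07], [-2.55, 2.55]. Speed limits (rad/s): [2.22, 2.22, 2.57, 3.14, 3.14, 3.14].

### API

Orientations are given as [roll, pitch, yaw] about the fixed x, y, z axes, in that order (R = Rz(yaw) Ry(pitch) Rx(roll)).
In Python, from cell import manip gives the robot as it stands. The module is installed in compiled form; this text tells all that it offers.
- The arm moves only by the shell command python3 -m creep 'ROWS' [FORCE]. ROWS is JSON, a list of rows, each a list of 3 entries, a list of its own where there are three numbers: the opening, from -1 (shut) to 1 (fully open), then the shift along the tool's x, y, z in cm, then the turn about the tool's z in units of 5 degrees (1.0 is 5 degrees). In form: [[grip, [tx, ty, tz], roll], ...]. A call has 1 to 12 rows; each row is the pose to reach, as a shift and turn from the pose commanded when the call began, along the tool's axes at that moment; what a row does not reach only later rows make up. A row lasts 1/10 s, in which the tool goes at most 50 mm and 8.59 degrees, less where a joint would pass 70% of its speed; a pose out of reach is approached as far as the arm can. A call with a gripper value outside its range is refused whole. The fingers move at their own pace and stop on an object; FORCE is the grip in N (left out, the last holds). Time passes only in rows, so rows that repeat a pose let the fingers close. It gives the time, the measured TCP pose, the force, the opening and the grip force at its end, in the units of the state.
- manip.read_state(): the state, without advancing time (a new reading comes with each control period).
- manip.camera(name): name is "scene" or "top" or "wrist"; returns the picture (420x560x3 uint8, red, green, blue); there is no depth.
- manip.camera_params(name): a dict with "fovy" (degrees; the focal length in pixels is half the picture's height over the tangent of half this angle, whatever the lens; pixels are square), "cx", "cy" (the principal point, pixels), "origin" and "attitude" of the camera in the world. Camera axes: x right, y down, z forward; pixel columns grow to the right and rows downward; lengths in mm; the calibration is good to about 2 mm. A picture is of the moment at which its call begins: read the wrist's pose just before it. camera_params takes no time and is no camera call; for the wrist camera it gives the pose at the moment of the call.
- manip.sign_off(): hands the job in; it is judged then, once.
The state is a dict: "clock": time; "joints": joint angles; "qd": joint speeds; "effort": joint torques, N m; "eef_pos": TCP position; "eef_rot": TCP orientation; "wrist_force": force on the tool from outside, world axes, zero at the start; "moment": the same for the moment, N m; "finger_gap": finger opening in mm; "finger_force": force on a finger pad.
Only numpy, scipy, OpenCV 4.12 (cv2) and the standard library are available. Lean on these libraries where they do the work, as an engineer would, in place of code of your own. Each camera call takes 0.05 s, during which the arm holds its last target. There are 200 camera calls.

### The job

Put the washed taper plug back into the valve body: lower it upright into the tapered cup, feel gently for the drive blade hidden underneath by turning the handle to and fro under light pressure until the plug drops over it, and settle it fully home. Then check that it rocks free, keeping it home: turn the handle about 40 degrees counter-clockwise (seen from above) of the pipe line, then about 40 degrees clockwise of it, and leave it in line with the pipe stubs, let go. Never force it (push with no more than about 10 N) and leave the other things where they are.

Things in the scene. Friction and masses are not known exactly. Their poses are not given: they have to be found in the camera images.
- plug: Loose bare-steel taper plug, 0.28 kg, 77 mm tall, at first upright on the worktop. Origin: centre of its underside, z up its axis. Cone: radius 20.4 mm at z = 10 to 29.4 mm at z = 40, then a 13 mm neck and a dark T-handle bar at z = 59 to 77, 66 mm long along x, 14 mm thick in y: grip it across y with the TCP at z = 68. Works equally well turned half a turn.
- handle_end (a point): Point in the plug's T-handle, 30 mm along x from the plug axis: plug frame (30, 0, 68) mm. A tall fixed mixer stands beyond the plug and to its left (about x = 0.72, y = 0.57 m): reach the plug from the robot's side, clear of it.
- slot (a point): Middle of the roof of the slot under the plug, plug frame (0, 0, 10) mm. Below the cone two driving lugs, 10 mm high and 28 mm long in x, stand at y = +-4.2 to +-12 mm; between them the slot, 8.4 mm wide and 10 mm deep, runs along x, parallel to the handle, open at both ends.
- valve: Fixed steel valve; tapered cup 64 mm across, round foot 92 mm across, 52 mm high; two pipe stubs with collars along its x axis (128 mm over all, 21 mm up) show the pipe line. Origin: centre of the foot's underside on the worktop, z up the cup's axis. With the plug fully home the plug's origin is at z = 20 mm in the valve frame.
- valve_mouth (a point): Centre of the cup's open mouth, 52 mm above the valve's origin. The cup matches the plug's cone: inner radius 26.6 mm here, 20 mm at z = 30; below that a plain bore of radius 23 mm.
- blade_axis (a point): Point on the cup axis, 28 mm up, at the middle of the flat top of the level drive blade (28 mm long, 6 mm thick) that must enter the slot. The blade's direction is NOT measured (the axes here are the valve's): it starts anywhere within 29 degrees (0.5 rad) of the pipe line. Unless slot and blade agree within about 5 degrees the plug stands on the blade, 8 mm above home.
- spindle_foot (a point): Foot of the blade's spindle, on the axis 8 mm up. It is sprung: yields down 4 mm at most (3.6 N at the top, 8.4 N at the bottom); at a wrong angle more push only adds force. Friction (0.12 N m) keeps its angle: under 4 to 8 N of push it does not follow the plug; when the slot meets the blade the push falls away. Engaged, it turns with the plug, to stops at +-54 degrees of the pipe line.
- hex_key: Small steel hex key 33x93x5 mm lying on the worktop; origin at the centre of its underside. Leave alone.
- wing_bolt: Wing bolt 50x59x16 mm lying on the worktop; origin at the centre of its underside. Leave alone.
- tape: Roll of tape, 96 mm across, 25 mm high; origin at the centre of its underside. Leave alone.
- spice_jar: Upright spice jar with white lid, 47 mm across, 98 mm high; origin at the centre of its underside. Leave alone.
Mind the look-alikes: they are no part of the job. Leave any blue look-alike of the plug alone.

How it is judged (in metres and radians):
On the way, in this order (a step that is already met when the one before it is completed fails the run):
1. the plug is fully home in the cup, slot over the blade (z of plug in the frame of valve between 0.016 and 0.0225 m and horizontal distance between plug and valve below 0.003 m and angle between plug's own z axis and vertical below 0.08 rad), for 0.2 s.
2. the plug, still home, is turned counter-clockwise of the pipe line by at least 34 degrees (all of step 1 and ((x of handle_end in the frame of valve above 0 m and y of handle_end in the frame of valve above 0.0169 m) or (x of handle_end in the frame of valve below 0 m and y of handle_end in the frame of valve below -0.0169 m))), for 0.05 s.
3. the plug, still home, is turned clockwise of the pipe line by at least 34 degrees (all of step 1 and ((x of handle_end in the frame of valve above 0 m and y of handle_end in the frame of valve below -0.0169 m) or (x of handle_end in the frame of valve below 0 m and y of handle_end in the frame of valve above 0.0169 m))), for 0.05 s.
At the end, for the whole second after the job is handed in: The plug rests fully home in the cup (within 2.5 mm of full depth, 3 mm of the axis, upright within 4.5 degrees), its handle in line with the pipe stubs within 11 degrees, released and at rest (all of step 1 and angle between the x axis of plug and the x axis of valve, either way round below 0.2 rad and linear speed of plug below 0.02 m/s); the robot touches nothing.
It fails at once if the plug is forced: the contact forces between plug and valve (cone and blade, added up) exceed 50 N; turning under a push of 10 N stays below this (contact force between plug and valve above 50 N).
It fails at once if one of the other things is moved by more than 25 mm (distance of any of hex_key, wing_bolt, tape, spice_jar from where it was at the start of the episode above 0.025 m).
It also fails if it takes over 72 s, if anything falls off the work surface, if the arm or the gripper's body presses on something with over 40 N, if the wrist force passes 120 N, or if a joint passes its speed limit or range.

## Working session

There is one attempt and no reset: what is moved stays moved. The work goes in short steps, Python scripts to look and compute and a shell command to move; the robot and the scene stay as the last step left them, time stands still between calls to the robot, and variables do not carry over. Pictures are saved under pics/ and viewed, at most 10 in all, crops included, and the job is handed in when it is done.

```bash
mkdir -p pics
cat > h.py <<'E'
from cell import manip
import numpy as np, cv2
from scipy.spatial.transform import Rotation as R
def snap(n,f):
    p=manip.camera_params(n); im=manip.camera(n); cv2.imwrite(f,im[:,:,::-1]); return p,im
def rot(a):
    a=np.array(a); return a if a.shape==(3,3) else R.from_euler('xyz',a).as_matrix() if a.size==3 else None
def px2w(p,u,v,z):
    f=210/np.tan(np.radians(p['fovy'])/2)
    d=rot(p['attitude'])@np.array([(u-p['cx'])/f,(v-p['cy'])/f,1]); o=np.array(p['origin'])
    return o+d*(z-o[2])/d[2]
def w2px(p,X):
    f=210/np.tan(np.radians(p['fovy'])/2)
    c=rot(p['attitude']).T@(np.array(X)-np.array(p['origin'])); return c[0]/c[2]*f+p['cx'],c[1]/c[2]*f+p['cy']
E
python3 - <<'E'
from h import *
for n in('top','scene'):
    p,_=snap(n,f'pics/{n}0.png'); print(n,p)
print(manip.read_state())
E
```

```text
top {'fovy': 45.85270583865132, 'cx': 288.8267740600783, 'cy': 216.7690537505637, 'origin': array([581.08733992, 164.81940958, 920.3884622 ]), 'attitude': array([-3.10693689, -0.00797136, -1.57353596])}
scene {'fovy': 55.53024088299489, 'cx': 280.92248999729907, 'cy': 213.31799602056492, 'origin': array([134.0548758 , 479.09193964, 686.52818382]), 'attitude': array([-2.39077103,  0.00502174, -2.12087754])}
{'clock': 0.1, 'joints': array([-1.34064816e+00,  3.00422033e-01,  1.52151752e+00, -1.25518117e-05,
        1.32069529e+00, -6.66415925e-02]), 'qd': array([ 0.00042801, -0.00258819, -0.00158643, -0.00174393,  0.00031747,
        0.0015022 ]), 'effort': array([ 1.99938469e-03, -5.32638788e+01, -3.53278363e+01,  7.09833833e-02,
        2.35228508e-02, -5.18824459e-05]), 'eef_pos': array([ 160.77172802, -525.75276501,  223.74012168]), 'eef_rot': array([-3.14055197e+00, -5.72703817e-05,  2.96792841e-01]), 'wrist_force': array([0.48088329, 0.12510331, 0.29471248]), 'moment': array([ 0.03896568, -0.00937796, -0.01130734]), 'finger_force': 0.0, 'finger_gap': 93.88163882198674}
```

View pics/top0.png

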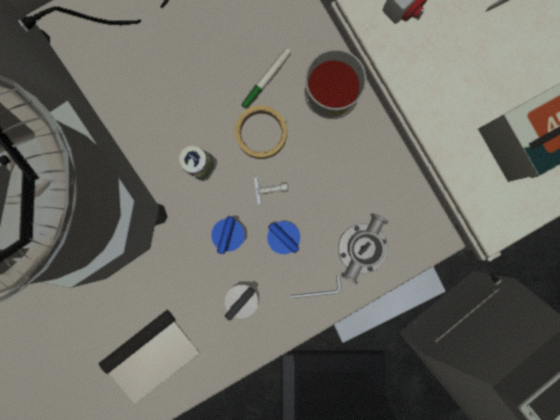

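View pics/scene0.png

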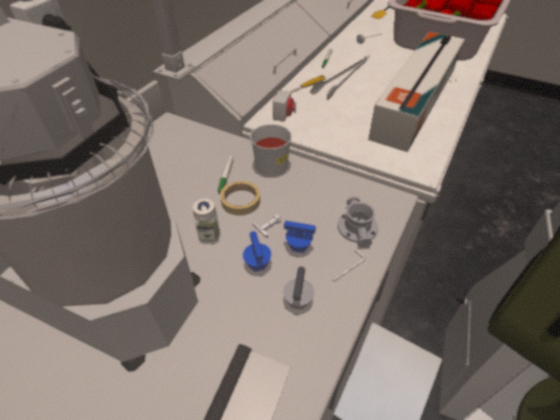

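The top view shows three plug-like objects. There are two blue look-alikes at (228,235) and (284,237), and a bare-steel one with a dark bar at (240,301). The steel one fits the description. The valve is at (363,248), with stubs running from about (349,278) to (378,220). I'll confirm both in an enlarged crop.

Run:
```python
from h import *
im=cv2.imread('pics/top0.png')
a=cv2.resize(im[265:340,202:277],(396,396),interpolation=cv2.INTER_CUBIC)
b=cv2.resize(im[210:285,326:401],(396,396),interpolation=cv2.INTER_CUBIC)
cv2.imwrite('pics/crop0.png',np.hstack([a,b]))
```

```text
(no output)
```

View pics/crop0.png

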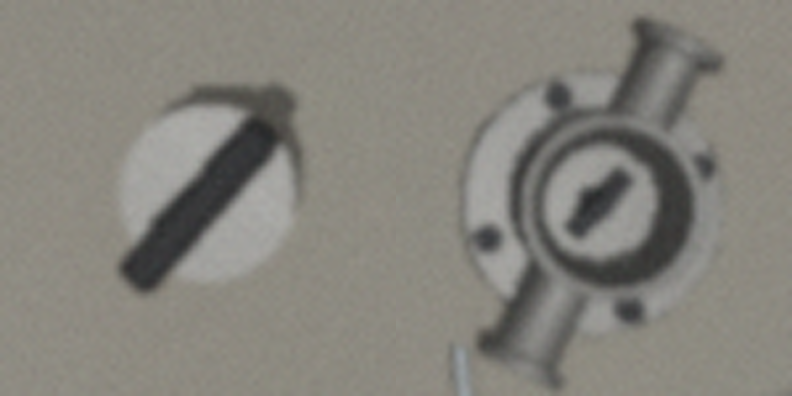

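The left crop confirms a bare-steel plug with a dark bar, its ends at crop (262,125) and (141,283). The right crop shows the valve. Its stubs run from (680,42) to (520,362), and the dark blade in the cup is visible from about (573,230) to (629,172).

Run:
```python
from h import *
p=manip.camera_params('top'); s=5.28
A=lambda u,v,z:px2w(p,u/s+202-.4,v/s+265-.4,z)
B=lambda u,v,z:px2w(p,(u-396)/s+326-.4,v/s+210-.4,z)
def seg(a,b,n):
    d=a-b; print(n,((a+b)/2).round(1),np.linalg.norm(d).round(1),np.degrees(np.arctan2(d[1],d[0])).round(1))
seg(A(268,118,77),A(133,290,77),'bar')
seg(B(680,42,21),B(520,362,21),'pipe')
seg(B(629,172,28),B(573,230,28),'blade')
# foot rim z~8?, mouth outer rim z=52 ellipses
seg(B(512,202,52),B(693,206,52),'mouth LR'); seg(B(606,112,52),B(606,292,52),'mouth UD')
seg(A(118,192,40),A(300,192,40),'cone LR');
```

```text
bar [464.5 241.5  77. ] 69.5 -38.3
pipe [555.7  21.1  21. ] 122.8 -27.0
blade [556.1  21.9  28. ] 27.5 -44.4
mouth LR [555.8  25.3  52. ] 60.0 88.6
mouth UD [556.5  24.1  52. ] 59.5 -0.5
cone LR [463.3 242.1  40. ] 60.7 89.8
```

The bar length, the pipe length (123 against 128 mm) and the blade length (27.5 mm) all match the description. The plug is at about (464,242) with its handle at -38°. The valve is at about (556,23), with the pipe at -27° and the blade at about -44°. I'll use tool yaw = handle + 180° to keep joint 6 in range.

```bash
python3 -m creep '[[1,[51.4,-64.5,4],-24.9],[1,[51.4,-64.5,4],-24.9],[1,[51.4,-64.5,4],-24.9],[1,[51.4,-64.5,4],-24.9],[1,[51.4,-64.5,4],-24.9],[1,[51.4,-64.5,4],-24.9],[1,[51.4,-64.5,4],-24.9],[1,[51.4,-64.5,4],-24.9],[1,[51.4,-64.5,4],-24.9],[1,[51.4,-64.5,4],-24.9],[1,[51.4,-64.5,4],-24.9],[1,[51.4,-64.5,4],-24.9]]' 20
cat >> h.py <<'E'
def need(x,y,z,yaw):
    s=manip.read_state(); M=rot(s['eef_rot']); d=M.T@(np.array([x,y,z])-s['eef_pos'])/10
    cy=np.degrees(np.arctan2(M[1,0],M[0,0])); r=-((yaw-cy+180)%360-180)/5
    print('shift cm',d.round(2),'roll',round(r,2),'| pos',s['eef_pos'].round(1),'yaw',cy.round(1),'F',s['wrist_force'].round(1),'M',s['moment'].round(2),'gap',round(s['finger_gap'],1),'t',s['clock'])
E
python3 -c "
from h import *
need(464,241.8,180,141.7)"
```

```text
clock: 1.3
eef_pos: [381.1, 33.7, 195.2]
eef_rot: [3.141, 0.0, 2.103]
wrist_force: [1.9, -1.2, 0.1]
finger_gap: 94.3
finger_force: 0.0
shift cm [13.72 17.7   1.52] roll -4.24 | pos [381.1  33.7 195.2] yaw 120.5 F [ 1.9 -1.2  0.1] M [-0.03 -0.2  -0.02] gap 94.3 t 1.3
```

```bash
python3 -m creep '[[1,[13.7,17.7,1.5],-4.2],[1,[13.7,17.7,1.5],-4.2],[1,[13.7,17.7,1.5],-4.2],[1,[13.7,17.7,1.5],-4.2],[1,[13.7,17.7,1.5],-4.2],[1,[13.7,17.7,1.5],-4.2],[1,[13.7,17.7,1.5],-4.2]]'
python3 - <<'E'
from h import *
need(464,241.8,180,141.7)
p,im=snap('wrist','pics/w1.png'); print(p)
for X in [(464,241.8,77),(464+33*np.cos(np.radians(-38.3)),241.8+33*np.sin(np.radians(-38.3)),77)]: print(w2px(p,X))
E
```

```text
clock: 2.0
eef_pos: [464.9, 238.8, 179.6]
eef_rot: [-3.14, -0.0, 2.464]
wrist_force: [0.3, -0.1, -0.0]
finger_gap: 94.4
finger_force: 0.0
shift cm [ 0.26  0.18 -0.04] roll -0.1 | pos [464.9 238.8 179.6] yaw 141.2 F [ 0.3 -0.1 -0. ] M [ 0.03 -0.13  0.05] gap 94.4 t 2.0
{'fovy': 64.1277607357901, 'cx': 278.16005860648704, 'cy': 207.3410517171489, 'origin': array([412.78237163, 281.57564808, 340.00768573]), 'attitude': array([2.90652502e+00, 7.39418728e-04, 8.92624660e-01])}
(np.float64(279.8342454207201), np.float64(209.56699763607153))
(np.float64(280.1736978198004), np.float64(248.1259915847301))
```

View pics/w1.png

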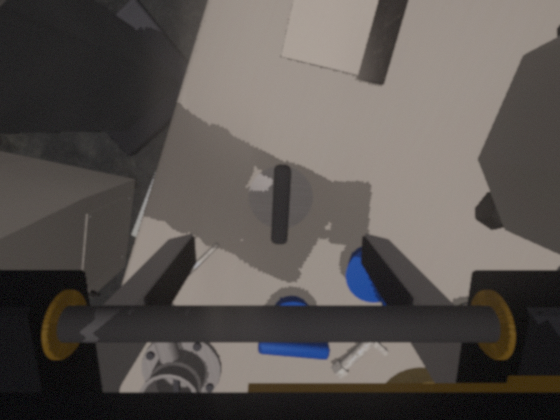

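The wrist view shows the steel plug's dark bar from about (282,166) to (279.5,243), between the fingers, with the blue ones well clear.

Run:
```python
from h import *
p=manip.camera_params('wrist')
a=px2w(p,282.2,165,77);b=px2w(p,279.5,244,77);d=b-a
print((a+b)/2,np.linalg.norm(d),np.degrees(np.arctan2(d[1],d[0])))
c=(a+b)/2
need(c[0],c[1],68,np.degrees(np.arctan2(d[1],d[0]))+180)
```

```text
[462.10557109 243.94434272  77.        ] 65.43808520299251 -40.708273430071024
shift cm [ 0.57  0.28 11.19] roll 0.37 | pos [464.9 238.2 179.9] yaw 141.1 F [-0.3 -0.6 -1. ] M [-0.03 -0.12 -0.04] gap 93.8 t 2.05
```

```bash
python3 -m creep '[[1,[0.55,0.28,4],0.2],[1,[0.55,0.28,8],0.2],[1,[0.55,0.28,8],0.2],[1,[0.55,0.28,8],0.2]]'
python3 - <<'E'
from h import *
need(462.1,243.9,68,140)
E
```

```text
clock: 2.45
eef_pos: [463.0, 243.8, 101.4]
eef_rot: [3.142, 0.0, 2.445]
wrist_force: [0.2, 0.4, 0.8]
finger_gap: 94.0
finger_force: 0.0
shift cm [ 0.07 -0.05  3.34] roll 0.02 | pos [463.  243.8 101.4] yaw 140.1 F [0.2 0.4 0.8] M [ 0.   -0.1  -0.03] gap 94.0 t 2.45
```

```bash
python3 -m creep '[[1,[0.06,-0.05,3.3],0],[1,[0.06,-0.05,3.3],0],[-0.2,[0.06,-0.05,3.3],0],[-0.6,[0.06,-0.05,3.3],0],[-1,[0.06,-0.05,3.3],0],[-1,[0.06,-0.05,3.3],0],[-1,[0.06,-0.05,3.3],0],[-1,[0.06,-0.05,3.3],0],[-1,[0.06,-0.05,3.3],0],[-1,[0.06,-0.05,3.3],0]]' 30
python3 - <<'E'
from h import *
need(462.1,243.9,138,140)
E
```

```text
clock: 3.45
eef_pos: [461.9, 244.4, 67.2]
eef_rot: [-3.142, -0.0, 2.446]
wrist_force: [-0.2, 0.5, 0.4]
finger_gap: 33.5
finger_force: 0.0
shift cm [-0.05 -0.03 -7.08] roll 0.03 | pos [461.9 244.4  67.2] yaw 140.1 F [-0.2  0.5  0.4] M [-0.   -0.11  0.05] gap 33.5 t 3.45
```

```bash
python3 -m creep '[[-1,[0,0,0],0],[-1,[0,0,0],0],[-1,[0,0,0],0],[-1,[0,0,0],0],[-1,[0,0,0],0],[-1,[0,0,0],0]]' 30
python3 - <<'E'
from h import *
need(556,22.5,170,135.6)
E
```

```text
clock: 4.05
eef_pos: [461.9, 244.4, 67.1]
eef_rot: [-3.141, -0.0, 2.446]
wrist_force: [-0.4, 0.8, -1.2]
finger_gap: 14.0
finger_force: 29.9
shift cm [-21.45 -11.   -10.29] roll 0.91 | pos [461.9 244.4  67.1] yaw 140.1 F [-0.4  0.8 -1.2] M [-0.   -0.09 -0.03] gap 14.0 t 4.05
```

The plug is gripped: gap 14.0 mm, 30 N. I'll lift it and stop beside the valve so the wrist camera can see the cup clearly.

```bash
python3 -m creep '[[-1,[0,0,-3],0],[-1,[0,0,-7],0],[-1,[0,0,-10.3],0],[-1,[-4,-1.6,-10.3],0.9],[-1,[-8,-3.1,-10.3],0.9],[-1,[-12,-4.6,-10.3],0.9],[-1,[-16,-6.2,-10.3],0.9],[-1,[-20,-7.7,-10.3],0.9],[-1,[-24,-9.2,-10.3],0.9],[-1,[-27.5,-10.6,-10.3],0.9],[-1,[-30.4,-11.7,-10.3],0.9],[-1,[-30.4,-11.7,-10.3],0.9]]'
python3 -m creep '[[-1,[0,0,0],0],[-1,[0,0,0],0]]'
python3 - <<'E'
from h import *
need(556,22.5,170,135.6)
p,im=snap('wrist','pics/w2.png'); print(p)
for X in [(556,22.5,52),(556,22.5,28)]: print(w2px(p,X))
E
```

```text
clock: 5.25
eef_pos: [621.0, -43.5, 169.3]
eef_rot: [-3.141, -0.0, 2.364]
wrist_force: [-0.8, 1.0, -2.6]
finger_gap: 13.8
finger_force: 30.0
clock: 5.45
eef_pos: [619.9, -39.4, 169.9]
eef_rot: [-3.141, -0.001, 2.368]
wrist_force: [-0.7, 0.7, -2.0]
finger_gap: 13.6
finger_force: 30.0
shift cm [ 8.89 -0.04 -0.  ] roll 0.02 | pos [619.9 -39.4 169.9] yaw 135.7 F [-0.7  0.7 -2. ] M [ 0.   -0.14 -0.01] gap 13.6 t 5.45
{'fovy': 64.1277607357901, 'cx': 278.16005860648704, 'cy': 207.3410517171489, 'origin': array([572.06502996,   8.19790006, 330.36492064]), 'attitude': array([ 2.90666172e+00, -2.23586365e-05,  7.96538058e-01])}
(np.float64(276.88135805352783), np.float64(99.22929235895646))
(np.float64(276.983987750403), np.float64(101.47991619657081))
```

View pics/w2.png

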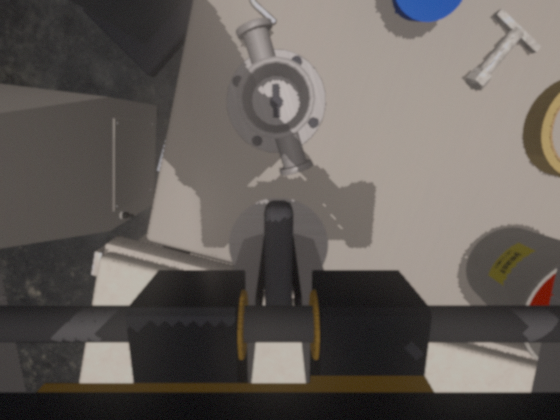

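The wrist view shows the valve at about (277,101) with its blade nearly vertical. The held bar's near end is at about (279,205). I'll enlarge it.

Run:
```python
import cv2
im=cv2.imread('pics/w2.png')
cv2.imwrite('pics/crop2.png',cv2.resize(im[10:250,217:337],None,fx=2.5*1,fy=2.5,interpolation=cv2.INTER_CUBIC)) if 0 else cv2.imwrite('pics/crop2.png',cv2.resize(im[45:165,207:347],None,fx=5,fy=5,interpolation=cv2.INTER_CUBIC))
```

```text
(no output)
```

View pics/crop2.png

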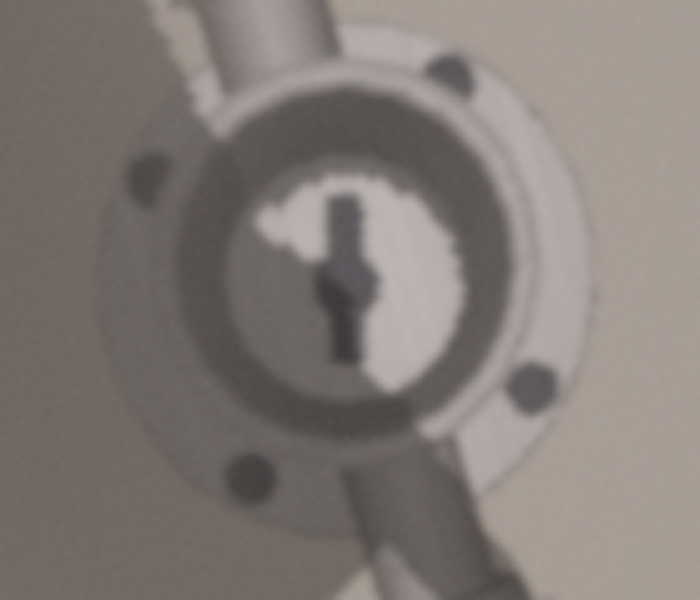

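In the crop, the cup mouth spans u 178–512 and v 88–438. The blade runs from (345,195) to (347,362).

Run:
```python
from h import *
p=manip.camera_params('wrist')
B=lambda u,v,z:px2w(p,u/5+207-.4,v/5+45-.4,z)
def seg(a,b,n):
    d=a-b; print(n,((a+b)/2).round(1),np.linalg.norm(d).round(1),np.degrees(np.arctan2(d[1],d[0])).round(1))
seg(B(345,195,28),B(347,362,28),'blade')
seg(B(178,263,52),B(512,263,52),'mouth LR'); seg(B(345,88,52),B(345,438,52),'mouth UD')
seg(B(97,280,8),B(592,280,8),'foot LR'); 
for z in (6,8):seg(B(450,77,z),B(250,478,z),'holes1');seg(B(148,180,z),B(531,388,z),'holes2')
seg(px2w(p,255,26,25),px2w(p,295,165,25),'pipe')
# held bar near end & edges at z of bar top
z=manip.read_state()['eef_pos'][2]+9
for u,v in ((279,201),(266,210),(293,210)): print(px2w(p,u,v,z).round(1))
need(556,22.5,170,135.6)
```

```text
blade [554.8  22.5  28. ] 27.5 136.3
mouth LR [554.3  23.   52. ] 52.9 -134.3
mouth UD [554.7  22.5  52. ] 52.9 135.6
foot LR [553.5  23.1   8. ] 91.0 -134.3
holes1 [554.1  23.3   6. ] 80.0 108.0
holes2 [553.8  22.2   6. ] 79.8 -161.8
holes1 [554.2  23.2   8. ] 79.5 108.0
holes2 [553.9  22.2   8. ] 79.3 -161.8
pipe [553.6  23.7  25. ] 120.2 152.4
[596.1 -14.6 179.1]
[595.  -21.9 179.1]
[603.8 -12.9 179.1]
shift cm [ 8.89 -0.05  0.02] roll 0.02 | pos [619.9 -39.2 170.1] yaw 135.7 F [ 0.6 -0.7 -2.9] M [ 0.02 -0.19  0.  ] gap 13.9 t 5.5
```

Valve centre is at (554.4, 22.8), pipe at 152.9° and blade at about 136.3°. The measured mouth diameter, 52.9 mm, matches the given 53.2 mm. The plug axis sits about 1 mm along +x of the TCP. I'll go above the cup and lower partway.

```bash
python3 -m creep '[[-1,[4,0,0],0],[-1,[7,-0.1,0],-0.1],[-1,[8.9,-0.1,0],-0.1],[-1,[8.9,-0.1,0],-0.1],[-1,[8.9,-0.1,2],-0.1],[-1,[8.9,-0.1,4],-0.1],[-1,[8.9,-0.1,5.5],-0.1],[-1,[8.9,-0.1,6],-0.1],[-1,[8.9,-0.1,6],-0.1],[-1,[8.9,-0.1,6],-0.1]]' 30
python3 - <<'E'
from h import *
need(555.3,22,95,136.3)
p,im=snap('wrist','pics/w3.png')
E
```

```text
clock: 6.5
eef_pos: [556.4, 21.3, 111.0]
eef_rot: [3.141, 0.001, 2.376]
wrist_force: [1.0, -0.1, -2.3]
finger_gap: 13.9
finger_force: 30.0
shift cm [ 0.13 -0.03  1.6 ] roll -0.03 | pos [556.4  21.3 111. ] yaw 136.1 F [ 1.  -0.1 -2.3] M [-0.03 -0.11  0.01] gap 13.9 t 6.5
```

```bash
python3 -m creep '[[-1,[0.05,0,0.4],0],[-1,[0.05,0,0.8],0],[-1,[0.05,0,1.1],0],[-1,[0.05,0,1.3],0],[-1,[0.05,0,1.3],0]]' 30
python3 - <<'E'
from h import *
need(555.3,22,95,136.3)
E
```

```text
clock: 7.05
eef_pos: [555.5, 21.7, 96.8]
eef_rot: [-3.141, -0.0, 2.376]
wrist_force: [-0.3, 0.6, -2.2]
finger_gap: 13.6
finger_force: 30.0
shift cm [0.04 0.01 0.18] roll -0.03 | pos [555.5  21.7  96.8] yaw 136.1 F [-0.3  0.6 -2.2] M [ 0.   -0.15  0.06] gap 13.6 t 7.05
```

Nothing is touching yet. I'll lower slowly past the 95 mm blade-contact height, reading the force as I go.

```bash
python3 -m creep '[[-1,[0.02,0,0.1],0],[-1,[0.02,0,0.2],0],[-1,[0.02,0,0.3],0],[-1,[0.02,0,0.3],0]]'
python3 -m creep '[[-1,[0,0,0.1],0],[-1,[0,0,0.2],0],[-1,[0,0,0.2],0]]'
python3 - <<'E'
from h import *
need(555.3,22,87,136.3)
E
```

```text
clock: 7.45
eef_pos: [555.3, 21.8, 94.1]
eef_rot: [-3.141, -0.0, 2.376]
wrist_force: [-1.5, 0.6, -2.1]
finger_gap: 13.8
finger_force: 30.0
clock: 7.75
eef_pos: [555.1, 22.0, 92.3]
eef_rot: [-3.141, -0.001, 2.376]
wrist_force: [-5.2, 2.3, 3.2]
finger_gap: 13.3
finger_force: 30.0
shift cm [-0.01  0.01  0.53] roll -0.03 | pos [555.1  22.   92.3] yaw 136.1 F [-5.2  2.3  3.2] M [0.33 0.9  0.03] gap 13.3 t 7.75
```

The lateral force is along tool +x, so the cone is touching one side. I'll ease 1 mm that way.

```bash
python3 -m creep '[[-1,[0.1,-0.04,0],0],[-1,[0.1,-0.04,0],0],[-1,[0.1,-0.04,0],0]]'
python3 -c "
from h import *
need(555.3,22,87,136.3)"
```

```text
clock: 8.05
eef_pos: [554.5, 22.2, 92.1]
eef_rot: [3.141, 0.0, 2.376]
wrist_force: [-0.5, 0.5, -2.9]
finger_gap: 14.0
finger_force: 30.0
shift cm [-0.07  0.04  0.51] roll -0.03 | pos [554.5  22.2  92.1] yaw 136.1 F [-0.5  0.5 -2.9] M [-0.02 -0.01 -0.04] gap 14.0 t 8.05
```

All force has gone and we are already below the blade-top height, so the slot is over the blade. I'll continue down gently.

```bash
python3 -m creep '[[-1,[0.03,0,0.1],0],[-1,[0.03,0,0.2],0],[-1,[0.03,0,0.25],0],[-1,[0.03,0,0.25],0]]'
python3 -c "
from h import *
need(555.3,22,87,136.3)"
```

```text
clock: 8.45
eef_pos: [554.1, 22.4, 89.6]
eef_rot: [-3.141, -0.0, 2.376]
wrist_force: [-1.6, 0.6, -1.3]
finger_gap: 13.6
finger_force: 30.0
shift cm [-0.12  0.05  0.26] roll -0.03 | pos [554.1  22.4  89.6] yaw 136.1 F [-1.6  0.6 -1.3] M [ 0.04  0.34 -0.  ] gap 13.6 t 8.45
```

```bash
python3 -m creep '[[-1,[0.05,-0.02,0.05],0],[-1,[0.05,-0.02,0.1],0],[-1,[0.05,-0.02,0.15],0],[-1,[0.05,-0.02,0.15],0]]'
python3 -c "
from h import *
need(555.3,22,87,136.3)"
```

```text
clock: 8.85
eef_pos: [553.7, 22.6, 88.2]
eef_rot: [-3.141, -0.0, 2.376]
wrist_force: [-3.4, -0.7, 1.4]
finger_gap: 13.9
finger_force: 30.0
shift cm [-0.16  0.07  0.12] roll -0.03 | pos [553.7  22.6  88.2] yaw 136.1 F [-3.4 -0.7  1.4] M [-0.08  0.47  0.03] gap 13.9 t 8.85
```

```bash
python3 -m creep '[[-1,[0.03,-0.05,0],0],[-1,[0.03,-0.05,0.05],0],[-1,[0.03,-0.05,0.1],0],[-1,[0.03,-0.05,0.1],0]]'
python3 -c "
from h import *
need(555.3,22,87,136.3)"
```

```text
clock: 9.25
eef_pos: [553.4, 22.5, 87.5]
eef_rot: [3.141, 0.0, 2.376]
wrist_force: [-1.9, 0.3, 5.2]
finger_gap: 13.9
finger_force: 30.0
shift cm [-0.17  0.1   0.05] roll -0.03 | pos [553.4  22.5  87.5] yaw 136.1 F [-1.9  0.3  5.2] M [ 0.03  0.19 -0.07] gap 13.9 t 9.25
```

Home: plug z ≈ 20.4 mm, with about 7.5 N net push. I'll ease the push slightly and start turning counter-clockwise in stages (yaw 136° → 193°), watching the forces.

```bash
python3 -m creep '[[-1,[0.02,-0.02,-0.04],0],[-1,[0.02,-0.02,-0.04],0],[-1,[0.02,-0.02,-0.04],-0.6],[-1,[0.02,-0.02,-0.04],-1.2],[-1,[0.02,-0.02,-0.04],-1.8],[-1,[0.02,-0.02,-0.04],-2.4],[-1,[0.02,-0.02,-0.04],-3],[-1,[0.02,-0.02,-0.04],-3.4],[-1,[0.02,-0.02,-0.04],-3.4]]' 40
python3 -c "
from h import *
need(555.3,22,87,193)"
```

```text
clock: 10.15
eef_pos: [553.0, 22.3, 87.6]
eef_rot: [3.142, 0.0, 2.673]
wrist_force: [1.2, -1.7, -0.4]
finger_gap: 13.8
finger_force: 40.0
shift cm [-0.22  0.08  0.06] roll -7.97 | pos [553.   22.3  87.6] yaw 153.2 F [ 1.2 -1.7 -0.4] M [-0.19 -0.35 -0.16] gap 13.8 t 10.15
```

```bash
python3 -m creep '[[-1,[-0.04,-0.02,0.01],-0.6],[-1,[-0.04,-0.02,0.02],-1.2],[-1,[-0.04,-0.02,0.02],-1.8],[-1,[-0.04,-0.02,0.02],-2.4],[-1,[-0.04,-0.02,0.02],-3],[-1,[-0.04,-0.02,0.02],-3.6],[-1,[-0.04,-0.02,0.02],-4.2],[-1,[-0.04,-0.02,0.02],-4.2]]' 40
python3 -c "
from h import *
need(555.3,22,87,193)"
```

```text
clock: 10.95
eef_pos: [553.1, 21.9, 87.5]
eef_rot: [-3.141, -0.0, 3.039]
wrist_force: [-1.1, -2.1, 4.2]
finger_gap: 13.6
finger_force: 40.0
shift cm [-0.22  0.03  0.05] roll -3.78 | pos [553.1  21.9  87.5] yaw 174.1 F [-1.1 -2.1  4.2] M [-0.4   0.23 -0.17] gap 13.6 t 10.95
```

```bash
python3 -m creep '[[-1,[0.02,-0.04,-0.01],-0.6],[-1,[0.02,-0.04,-0.01],-1.2],[-1,[0.02,-0.04,-0.01],-1.8],[-1,[0.02,-0.04,-0.01],-2.4],[-1,[0.02,-0.04,-0.01],-3],[-1,[0.02,-0.05,-0.01],-3.6],[-1,[0.02,-0.05,-0.01],-3.9],[-1,[0.02,-0.05,-0.01],-3.9],[-1,[0.02,-0.05,-0.01],-3.9]]' 40
python3 - <<'E'
from h import *
need(555.3,22,87,193)
p,im=snap('top','pics/t1.png'); c=cv2.resize(im[205:290,320:405,::-1],None,fx=5,fy=5,interpolation=cv2.INTER_CUBIC); cv2.imwrite('pics/t1c.png',c)
E
```

```text
clock: 11.85
eef_pos: [553.0, 21.5, 87.5]
eef_rot: [-3.141, 0.0, -2.905]
wrist_force: [0.8, -2.3, 0.8]
finger_gap: 13.7
finger_force: 40.0
shift cm [-0.24 -0.01  0.05] roll 0.11 | pos [553.   21.5  87.5] yaw -166.5 F [ 0.8 -2.3  0.8] M [-0.48 -0.23 -0.25] gap 13.7 t 11.85
```

Now 40.6° counter-clockwise and still at home depth. Next I turn clockwise towards yaw 112°.

```bash
python3 -m creep '[[-1,[0,-0.03,0],0.8],[-1,[0,-0.03,0],1.6],[-1,[0,-0.02,0],2.4],[-1,[0,0,0],3.2],[-1,[0,0,0],4],[-1,[0,0.02,0],4.8],[-1,[0,0.03,0],5.6],[-1,[0,0.04,0],6.4],[-1,[0,0.04,0],7.2],[-1,[0,0.05,0],8],[-1,[0,0.05,0],8]]' 40
python3 -c "
from h import *
need(555.3,22,87,112)"
```

```text
clock: 13.0
eef_pos: [552.9, 22.3, 87.4]
eef_rot: [3.141, 0.0, 2.68]
wrist_force: [2.8, -1.5, 0.4]
finger_gap: 13.8
finger_force: 40.0
shift cm [-0.22  0.08  0.04] roll 8.31 | pos [552.9  22.3  87.4] yaw 153.6 F [ 2.8 -1.5  0.4] M [-0.14 -0.67  0.09] gap 13.8 t 13.0
```

```bash
python3 -m creep '[[-1,[-0.04,0,0],0.8],[-1,[-0.05,0,0],1.6],[-1,[-0.05,0,0],2.4],[-1,[-0.05,0,0],3.2],[-1,[-0.05,0,0],4],[-1,[-0.05,0,0],4.4],[-1,[-0.05,0,0],4.4]]' 40
python3 -c "
from h import *
need(555.3,22,87,112)"
```

```text
clock: 13.7
eef_pos: [553.3, 22.4, 87.5]
eef_rot: [3.141, -0.0, 2.299]
wrist_force: [2.2, 3.5, 0.5]
finger_gap: 13.5
finger_force: 40.0
shift cm [-0.16  0.12  0.05] roll 3.94 | pos [553.3  22.4  87.5] yaw 131.7 F [2.2 3.5 0.5] M [ 0.71 -0.66  0.24] gap 13.5 t 13.7
```

```bash
python3 -m creep '[[-1,[0.02,0.06,0],0.4],[-1,[0.02,0.06,0],1.2],[-1,[0.02,0.07,0],2],[-1,[0.02,0.07,0],2.8],[-1,[0.02,0.08,0],3.6],[-1,[0.02,0.08,0],4.1],[-1,[0.02,0.08,0],4.1],[-1,[0.02,0.08,0],4.1]]' 40
python3 -c "
from h import *
need(555.3,22,87,152.9)"
```

```text
clock: 14.5
eef_pos: [553.7, 22.7, 87.5]
eef_rot: [3.141, -0.0, 1.942]
wrist_force: [2.2, 1.4, -0.0]
finger_gap: 13.8
finger_force: 40.0
shift cm [-0.13  0.12  0.05] roll -8.32 | pos [553.7  22.7  87.5] yaw 111.3 F [ 2.2  1.4 -0. ] M [ 0.39 -0.51  0.17] gap 13.8 t 14.5
```

Clockwise 41.6° reached, still home. Now I return to the pipe line.

```bash
python3 -m creep '[[-1,[0,0.01,0],-0.8],[-1,[0,0,0],-1.6],[-1,[0,0,0],-2.4],[-1,[0,-0.01,0],-3.2],[-1,[0,-0.02,0],-4],[-1,[-0.01,-0.03,0],-4.8],[-1,[-0.02,-0.04,0],-5.6],[-1,[-0.03,-0.04,0],-6.4],[-1,[-0.03,-0.04,0],-7.2],[-1,[-0.03,-0.04,0],-8],[-1,[-0.03,-0.04,0],-8.3],[-1,[-0.03,-0.04,0],-8.3]]' 40
python3 -m creep '[[-1,[0,0,0.03],0],[-1,[0,0,0.05],0],[-1,[0,0,0.05],0]]' 40
python3 -c "
from h import *
need(555.3,22,87,152.9)"
```

```text
clock: 15.7
eef_pos: [553.2, 22.1, 87.4]
eef_rot: [-3.141, -0.001, 2.664]
wrist_force: [-1.0, 0.9, 2.2]
finger_gap: 13.6
finger_force: 40.0
clock: 16.0
eef_pos: [553.3, 22.2, 87.4]
eef_rot: [-3.141, -0.0, 2.663]
wrist_force: [-3.6, 1.5, 7.5]
finger_gap: 13.8
finger_force: 40.0
shift cm [-0.19  0.08  0.04] roll -0.06 | pos [553.3  22.2  87.4] yaw 152.6 F [-3.6  1.5  7.5] M [ 0.25  0.66 -0.21] gap 13.8 t 16.0
```

```bash
python3 -m creep '[[-1,[0.05,0,-0.04],0],[-1,[0.05,0,-0.04],0],[-0.2,[0.05,0,-0.04],0],[0.2,[0.05,0,-0.04],0],[0.2,[0.05,0,-0.04],0],[0.2,[0.05,0,-0.04],0],[0.2,[0.05,0,-0.04],0],[0.2,[0.05,0,-0.04],0]]' 10
python3 -c "
from h import *
need(555.3,22,87,152.9)"
```

```text
clock: 16.8
eef_pos: [553.0, 22.4, 87.4]
eef_rot: [-3.142, -0.0, 2.664]
wrist_force: [1.3, -0.0, -0.5]
finger_gap: 55.8
finger_force: 0.0
shift cm [-0.22  0.07  0.04] roll -0.05 | pos [553.   22.4  87.4] yaw 152.6 F [ 1.3 -0.  -0.5] M [ 0.06 -0.11 -0.02] gap 55.8 t 16.8
```

Released; now I lift straight up and check by camera.

```bash
python3 -m creep '[[0.2,[0,0,-1],0],[0.2,[0,0,-3],0],[0.2,[0,0,-6],0],[0.2,[0,0,-9],0],[0.2,[-4,0,-11],0],[0.2,[-8,0,-11],0],[0.2,[-9,0,-11],0],[0.2,[-9,0,-11],0],[0.2,[-9,0,-11],0]]'
python3 - <<'E'
from h import *
need(555.3,22,87,152.9)
p,im=snap('wrist','pics/w4.png'); print(w2px(p,(554.4,22.8,97)))
cv2.imwrite('pics/w4c.png',cv2.resize(im[0:200,170:390,::-1],None,fx=3,fy=3,interpolation=cv2.INTER_CUBIC))
E
```

```text
clock: 17.7
eef_pos: [632.4, -18.7, 197.5]
eef_rot: [-3.142, -0.0, 2.664]
wrist_force: [-0.0, 0.3, 0.1]
finger_gap: 56.7
finger_force: 0.0
shift cm [ 8.72  0.07 11.06] roll -0.05 | pos [632.4 -18.7 197.5] yaw 152.6 F [-0.   0.3  0.1] M [ 0.03 -0.17  0.  ] gap 56.7 t 17.7
(np.float64(278.61029673874117), np.float64(97.77489128329182))
```

View pics/w4c.png

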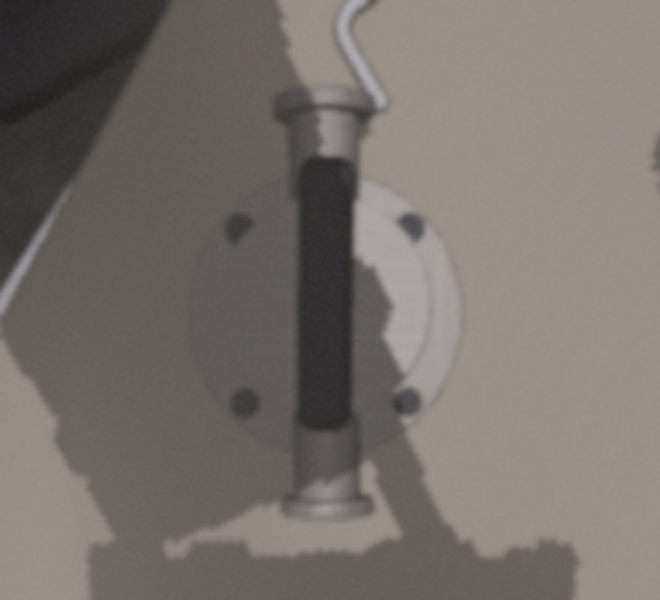

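The handle bar (crop u≈326, v 158–430) lies in line with both pipe stubs. The plug is seated, the gripper is clear, and nothing else has been disturbed.

```bash
python3 -c "
from cell import manip
print(manip.sign_off())"
```

```text
the job is handed in; nothing more can be done
None
```

The plug is home over the blade, was rocked about 40° each way while seated, and is left released in line with the pipe stubs. I handed it in at about 18 s; the sign-off returned no verdict.

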